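# Mesh a change gear on a splined stub shaft and hold it down

### The job

Pick up the gear with the square hub and put it, hub upwards, over the nose of the gearbox's upright splined shaft, turning it until its splines mesh so that it slides down to the spring collar. Press it fully home, so that the collar is pushed all the way down against its spring, and finish while still holding it there with the gripper (do not let go: the retaining clip is to be fitted next). Leave the other loose things on the bench where they are.

Things in the scene. Friction and masses are not known exactly. Their poses are not given: they have to be found in the camera images.
- gear_mid (a point): centre of the gear to fit (on its axis, half-way up its 48 mm). Bare steel, about 0.45 kg, standing hub up on the bench: toothed disc 80 mm across, 12 mm thick, and above it a square hub 44 x 44 mm, 36 mm tall, gripped by its flat sides. z points up the bore; x and y are square to the hub's flat sides. It repeats every quarter turn.
- gear_bore (a point): centre of the gear's underside, on the bore's axis, same axes as gear_mid. The through bore is 32 mm wide between flats and has four inward splines, 7 mm wide, over its full height, pointing to the axis from the hub's four corners (45 degrees to x and y); 22 mm between opposite spline tips.
- shaft: fixed upright steel shaft on the gearbox, does not turn; origin on its axis level with the gearbox's top face, 70 mm above the bench, z up. Round core 19 mm across with four outward splines 7 mm wide, 28 mm across tips, along its +x, -x, +y, -y, from the foot to 48 mm up. Gear and shaft mesh when their x, y axes are parallel (any quarter turn), within about 7 degrees.
- spline_top (a point): on the shaft's axis at the upper ends of its splines, 48 mm above the shaft's origin. An unmeshed gear's underside rests here, with the plain pilot in its bore.
- shaft_tip (a point): tip of the shaft's nose, 74 mm above its origin. From the spline tops up, the shaft is a plain round pilot: 19 mm across for 14 mm, then a 12 mm long cone to 8 mm across at the tip.
- collar (a joint): brass ring 54 mm across, 8 mm thick, round the shaft's foot on a spring; value = how far it is pushed down, 0 to 0.008 m. Its top is 24 mm above the shaft's origin, 16 mm when fully down: there the gear is home, its centre 40 mm above the origin, the nose 10 mm out of the hub. Takes 6 N to start, 15.6 N fully down (the gear's weight helps); springs back if let go.
- gearbox: fixed grey gearbox that carries the shaft at the middle of its top: foot 170 x 140 mm, body 146 x 126 mm, 70 mm tall; origin at the centre of its underside on the bench. Its yaw does not tell the shaft's spline angle.
- plain_gear: bystander, not the one to fit: a similar steel gear, 92 mm across, 40 mm tall with a round 44 mm hub and a smooth bore without splines; origin at the centre of its underside. Either gear may stand on the left or the right.
- wrench: bystander: steel wrench 180 mm long lying along its own x; leave it alone.
- bearing: bystander: dark steel ring 52 mm across, 15 mm tall; origin at the centre of its underside; leave it alone.
Mind the look-alikes: they are no part of the job. Leave any blue, green or turquoise look-alike of the part that bears gear_mid alone.

How it is judged:
By the outcome, as a careful person would: the job done as asked, in the order asked, and still so for the second after the job is handed in, while the arm keeps its last pose, push and grip.
It also fails if it takes over 45 s, if anything falls off the work surface, if the arm or the gripper's body presses on something with over 40 N, if the wrist force passes 120 N, or if a joint passes its speed limit or range.

### The arm

A 6-joint arm with a two-finger parallel gripper is mounted at the origin on the work surface. World frame = base frame: x ahead of the robot, y to its left, z up, the work surface at z = 0. Lengths are in mm, angles in rad, forces in N, time in s.
With the tool pointing down it reaches from about 350 to 875 mm from the base axis. Payload 4.2 kg.
Tool frame: the origin (TCP) lies at the very end of the fingers, on their centre line; the grasp point (between the pads) lies 19 mm behind it; z points along the fingers, y is the line along which they close (so a half turn about z gives the same grasp; the last joint's range is limited). The gripper opens to 85 mm and grips with 20 to 120 N. Pads are 22 mm wide; open, the fingers measure 114 mm over their backs; the gripper's body (76 mm by 85 mm) begins 54 mm behind the grasp point. The pads swing forward as they close: fully open they stand 13 mm farther back than shut.
Start: joints at [1.433, 0.385, 0.008, 0, -1.194, -0.259], TCP at [241.51, 576.431, 231.312] pointing down, gripper open.
Joint ranges: [-3.14, 3.14], [-1.21, 2.06], [-1.07, 1.41], [-3.16, 2.05], [-2.99, -0.16], [-3.1, 3.1]. Speed limits (rad/s): [2.79, 2.79, 3.14, 3.14, 3.14, 3.14].

### API

Orientations are given as a unit quaternion [x, y, z, w].
In Python, from bench import arm gives the robot as it stands.
- The arm moves only by the tool servo_tool, never from a script. Its argument "rows" is a list that holds one entry, the list of rows, each a list of 7 numbers: the finger opening in mm, from 0 to 85.4, then the shift along the tool's x, y, z in mm, then the turn, a rotation vector about the tool's x, y, z in rad. A call has 1 to 10 rows; each row is the pose to reach, as a shift and turn from the pose commanded when the call began, along the tool's axes at that moment; what a row does not reach only later rows make up. A row lasts 1/8 s, in which the tool goes at most 62.5 mm and 10.7 degrees, less where a joint would pass 70% of its speed; a pose out of reach is approached as far as the arm can. A call with a gripper value outside its range is refused whole. The fingers move at their own pace and stop on an object; the grip force is fixed at half the most. Time passes only in rows, so rows that repeat a pose let the fingers close. It gives the time, the measured TCP pose, the force, the opening and the grip force at its end, in the units of the state.
- arm.read_state(): the state, without advancing time (a new reading comes with each control period).
- arm.get_image(name): name is "side" or "top"; returns the picture (420x560x3 uint8, red, green, blue); there is no depth.
- arm.camera_params(name): a dict with "intrinsics" (3x3 intrinsics, pixels), "D" ([k1, k2, p1, p2, k3] as OpenCV has them; the pictures are not rectified), "R" (3x3) and "t" (3): a world point X has camera coordinates R X + t. Camera axes: x right, y down, z forward; pixel columns grow to the right and rows downward; lengths in mm; the calibration is good to about 2 mm. A picture is of the moment at which its call begins. camera_params takes no time and is no camera call.
- arm.job_done(): hands the job in; it is judged then, once.
The state is a dict: "clock": time; "joints": joint angles; "joint_vel": joint speeds; "joint_efforts": joint torques, N m; "position": TCP position; "ee_rot": TCP orientation; "contact_force": force on the tool from outside, world axes, zero at the start; "wrist_torque": the same for the moment, N m; "gripper_width": finger opening in mm; "grasp_force": force on a finger pad.
Only numpy, scipy, OpenCV 4.12 (cv2) and the standard library are available. Lean on these libraries where they do the work, as an engineer would, in place of code of your own. Each camera call takes 0.05 s, during which the arm holds its last target. There are 200 camera calls.

## Working session

There is one attempt and no reset: what is moved stays moved. The work goes in short steps, Python scripts to look and compute and a tool call to move; the robot and the scene stay as the last step left them, time stands still between calls to the robot, and variables do not carry over. Pictures are saved under pics/ and viewed, at most 10 in all, crops included, and the job is handed in when it is done.

Besides the shell and the picture viewer there is one more tool, called after "Request:" by a JSON object that holds its "op" and its "data". servo_tool: Moves the arm, as the interface text tells. Its arguments: {"type":"object","properties":{"rows":{"type":"array"}},"required":["rows"]}

```bash
mkdir -p pics; python3 - <<'E'
from bench import arm
import cv2
for n in("side","top"):
    cv2.imwrite(f"pics/{n}0.png",cv2.cvtColor(arm.get_image(n),cv2.COLOR_RGB2BGR))
    p=arm.camera_params(n);print(n,p)
print(arm.read_state())
E
```

```text
side {'intrinsics': array([[500.3651156 ,   0.        , 276.37953319],
       [  0.        , 500.3651156 , 210.6104175 ],
       [  0.        ,   0.        ,   1.        ]]), 'D': array([0.02106313, 0.        , 0.        , 0.        , 0.        ]), 'R': array([[ 0.9217208 , -0.38741069,  0.01853992],
       [-0.20385334, -0.52456238, -0.82660639],
       [ 0.3299615 ,  0.75812088, -0.56247502]]), 't': array([-519.5426606 ,  173.85272268,  981.64570291])}
top {'intrinsics': array([[446.45819034,   0.        , 288.18742903],
       [  0.        , 446.45819034, 207.69112499],
       [  0.        ,   0.        ,   1.        ]]), 'D': array([0.00586564, 0.        , 0.        , 0.        , 0.        ]), 'R': array([[-2.09942646e-02, -9.99772433e-01, -3.78448686e-03],
       [-9.86562864e-01,  2.13300413e-02, -1.61983782e-01],
       [ 1.62027643e-01,  3.32903815e-04, -9.86786163e-01]]), 't': array([  -5.17979075,  553.32445598, 1017.86684574])}
{'clock': 0.1, 'joints': array([ 1.43259902e+00,  3.85460698e-01,  6.77084606e-03, -4.13240461e-04,
       -1.19398438e+00, -2.58608738e-01]), 'joint_vel': array([ 0.00230837, -0.00074621,  0.00438551,  0.00285991, -0.00059063,
       -0.00098913]), 'joint_efforts': array([-3.74134625e-04, -3.93317449e+01,  1.88930529e+01,  4.19793919e+00,
       -2.58117347e-03,  2.11194092e-06]), 'position': array([241.33119378, 575.97255498, 230.34890944]), 'ee_rot': array([ 9.80367124e-01, -1.97178557e-01, -1.35208788e-04,  9.48804827e-04]), 'contact_force': array([-0.06211236, -0.11539598, -0.53534255]), 'wrist_torque': array([0.00656813, 0.03062196, 0.01383472]), 'grasp_force': 0.0, 'gripper_width': 85.41206129190664}
```

View pics/top0.png

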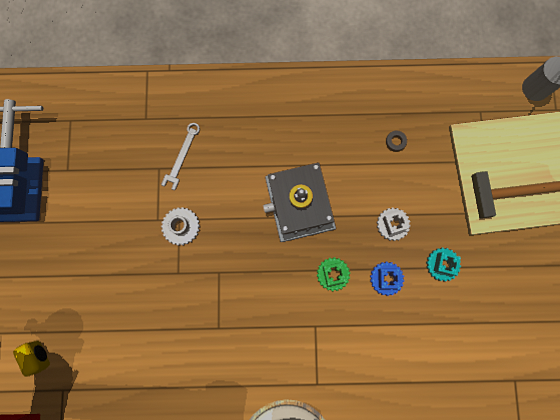

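View pics/side0.png

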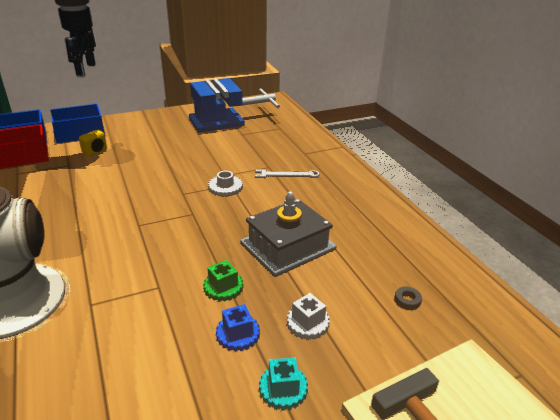

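Candidates in the top view: bare steel square-hub gear at (394,224), bare steel round-hub gear at (180,226), green (333,274), blue (387,278) and turquoise (444,264). I choose (394,224), which also shows at (309,312) in the side view. The shaft is at top (301,196), side (290,205). Next is one close crop of both.

```bash
python3 - <<'E'
import cv2,numpy as np
t=cv2.imread("pics/top0.png");s=cv2.imread("pics/side0.png")
def c(im,x,y,w,h,W,H):
    o=cv2.resize(im[y:y+h,x:x+w],(W,H),interpolation=cv2.INTER_CUBIC)
    for i in range(0,w,10): cv2.putText(o,str(x+i),(int(i*W/w),9),0,.3,(0,255,255)); cv2.line(o,(int(i*W/w),10),(int(i*W/w),14),(0,255,255))
    for i in range(0,h,10): cv2.putText(o,str(y+i),(0,int(i*H/h)+4),0,.3,(0,255,255)); cv2.line(o,(20,int(i*H/h)),(24,int(i*H/h)),(0,255,255))
    return o
a=np.hstack([c(t,374,209,40,30,400,300),c(t,281,181,40,30,400,300)])
b=np.hstack([c(s,279,284,60,45,400,300),c(s,260,185,60,45,400,300)])
cv2.imwrite("pics/crop.png",np.vstack([a,b]))
E
```

```text
(no output)
```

View pics/crop.png

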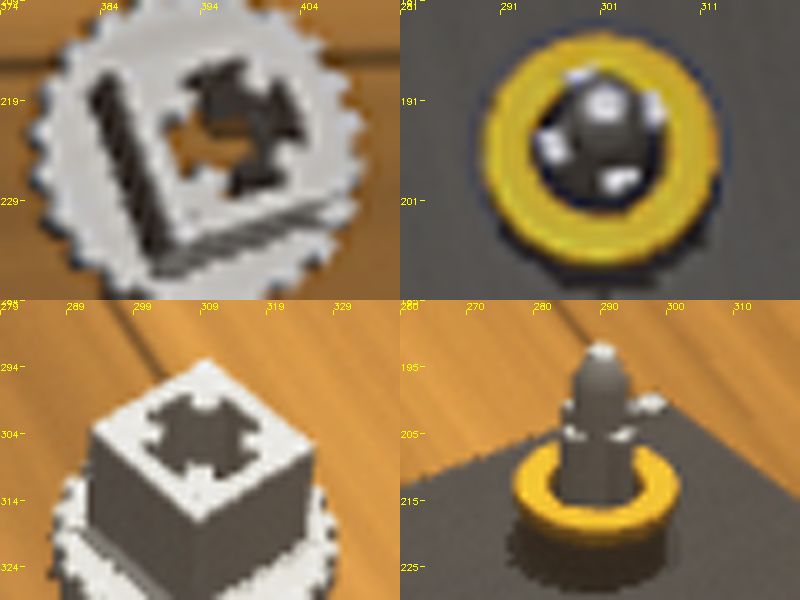

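The crop confirms it: bare steel, square hub, four splines pointing to the corners. Side-view hub-top corners are near (309.3,292.3), (292.4,303.1), (308.3,316.9) and (325.8,305.6). Shaft spline ends in the top view are near (298.6,188.1), (306.1,191.4), (295.8,195.3) and (302.6,198.6).

```bash
cat > h.py <<'E'
from bench import arm
import numpy as np,cv2
from scipy.optimize import least_squares
from scipy.spatial.transform import Rotation as Ro
P={n:arm.camera_params(n) for n in("side","top")}
def proj(n,X):
    p=P[n];return cv2.projectPoints(np.atleast_2d(np.float64(X)),cv2.Rodrigues(p["R"])[0],p["t"],p["intrinsics"],p["D"])[0][:,0]
def ray(n,uv,z):
    p=P[n];d=np.append(cv2.undistortPoints(np.float64([[uv]]),p["intrinsics"],p["D"])[0,0],1)
    d=p["R"].T@d;C=-p["R"].T@p["t"];return C+d*(z-C[2])/d[2]
def tool(dw):  # world shift -> tool axes, and tool y yaw
    s=arm.read_state();R=Ro.from_quat(s["ee_rot"]).as_matrix()
    return R.T@np.array(dw),np.arctan2(R[1,1],R[0,1])
E
python3 - <<'E'
from h import *
T=lambda x,y,x0,y0:(x0+x/10-.45,y0+y/10-.45)
S=lambda x,y,x0,y0:(x0+x/6.667-.43,y0+(y-300)/6.667-.43)
q=np.array([S(x,y,279,284) for x,y in[(205,358),(92,430),(198,522),(315,447)]])
W=np.array([ray("side",u,48) for u in q]);print(W,W.mean(0),np.linalg.norm(np.roll(W,1,0)-W,axis=1))
e=W-np.roll(W,1,0);print("yaw",np.degrees(np.arctan2(e[:,1],e[:,0]))%90)
print("top bore",ray("top",T(234,132,374,209),48),"corner",ray("top",T(178,246,374,209),48))
a=[ray("top",T(x-400,y,281,181),118) for x,y in[(580,75),(620,180),(655,108),(552,147)]]
print("shaft",a,np.mean(a,0))
for i in(0,2):
    d=a[i+1]-a[i];print(np.degrees(np.arctan2(d[1],d[0]))%90,np.linalg.norm(d))
print("tip top",ray("top",T(205,103,281,181),144),"collar",ray("top",T(201,148,281,181),94))
print("tip side",ray("side",S(202,345,260,185),144),"collar",ray("side",S(197,483,260,185),94))
for x,y in[(170,432),(222,434)]:print(ray("side",S(x,y,260,185),118))
E
```

```text
[[ 527.9548636  -243.06670156   48.        ]
 [ 486.48493654 -257.17851482   48.        ]
 [ 498.68952748 -298.97041641   48.        ]
 [ 540.73531261 -285.7577744    48.        ]] [ 513.46616006 -271.2433518    48.        ] [44.56307414 43.80522941 43.53751347 44.07291635]
yaw [16.66615034 18.79294051 16.27951697 17.44502102]
top bore [ 513.46414492 -272.78356309   48.        ] corner [ 486.77184623 -258.01632085   48.        ]
shaft [array([585.02148187, -41.03992645, 118.        ]), array([561.0135276 , -49.33799838, 118.        ]), array([577.15304188, -57.56199929, 118.        ]), array([568.80673652, -34.4060004 , 118.        ])] [572.99869697 -45.58648113 118.        ]
19.067117153193607 25.40157211696374
19.821097066847884 24.614245826060003
tip top [573.26571171 -45.67681335 144.        ] collar [572.95348292 -45.9892309   94.        ]
tip side [574.54587374 -40.92523449 144.        ] collar [572.75090905 -45.09470491  94.        ]
[561.43261634 -47.38686381 118.        ]
[576.45294191 -54.45015776 118.        ]
```

Request:
{"op": "servo_tool", "data": {"rows": [[[85,20,23,0,0,0,0.05],[85,55,64,0,0,0,0.1],[85,90,105,0,0,0,0.16],[85,125,146,0,0,0,0.22],[85,160,187,0,0,0,0.28],[85,195,228,0,0,0,0.34],[85,230,269,0,0,0,0.4],[85,265,310,10,0,0,0.46],[85,300,351,20,0,0,0.52],[85,330,386,30,0,0,0.58]]]}}

```text
clock: 1.35
position: [396.6, 91.0, 201.0]
ee_rot: [0.883, -0.47, 0.0, -0.0]
contact_force: [1.2, 0.1, 0.7]
gripper_width: 84.8
grasp_force: 0.0
```

```bash
cat >> h.py <<'E'
def go(x,y,z,yx):
    s=arm.read_state();R=Ro.from_quat(s["ee_rot"]).as_matrix()
    T=Ro.from_euler("ZX",[yx,180],degrees=True).as_matrix()
    print(s["clock"],s["position"].round(1),"yawx",np.degrees(np.arctan2(R[1,0],R[0,0])).round(2),"j6",s["joints"][5].round(2),"F",s["contact_force"].round(1),"M",s["wrist_torque"].round(2),"w",s["gripper_width"])
    print("shift",(R.T@(np.array([x,y,z])-s["position"])).round(2),"turn",Ro.from_matrix(R.T@T).as_rotvec().round(4))
E
python3 -c "
from h import *
go(513.5,-271.9,110,-72.7)"
```

```text
1.35 [396.6  91.  201. ] yawx -56.1 j6 -0.04 F [1.2 0.1 0.7] M [-0.   -0.03 -0.03] w 84.82397644608507
shift [366.4  105.46  90.95] turn [-2.000e-04  1.000e-04  2.898e-01]
```

Request:
{"op": "servo_tool", "data": {"rows": [[[85,45,13,0,0,0,0.04],[85,95,27,0,0,0,0.08],[85,145,42,10,0,0,0.12],[85,195,56,20,0,0,0.16],[85,245,71,35,0,0,0.2],[85,290,84,55,0,0,0.24],[85,330,95,75,0,0,0.28],[85,355,102,85,0,0,0.29],[85,366,105,90,0,0,0.29],[85,366,105,90,0,0,0.29]]]}}

```text
clock: 2.6
position: [514.2, -269.2, 110.8]
ee_rot: [0.806, -0.592, -0.001, 0.0]
contact_force: [0.5, 0.3, 0.4]
gripper_width: 84.9
grasp_force: 0.0
```

```bash
python3 -c "
from h import *
t=arm.get_image('top');s=arm.get_image('side')
go(513.5,-271.9,18,-72.7)
f=lambda i,x,y:cv2.resize(i[y:y+105,x:x+140],(400,300),interpolation=cv2.INTER_CUBIC)
cv2.imwrite('pics/pre.png',np.hstack([f(t,324,172),f(s,240,230)])[:,:,::-1])"
```

```text
2.7 [ 514.5 -268.4  111.8] yawx -72.54 j6 0.51 F [ 0.5 -0.4  1. ] M [-0.    0.05  0.  ] w 84.88392208306814
shift [ 3.01  1.99 93.76] turn [-0.0004 -0.      0.0029]
```

View pics/pre.png

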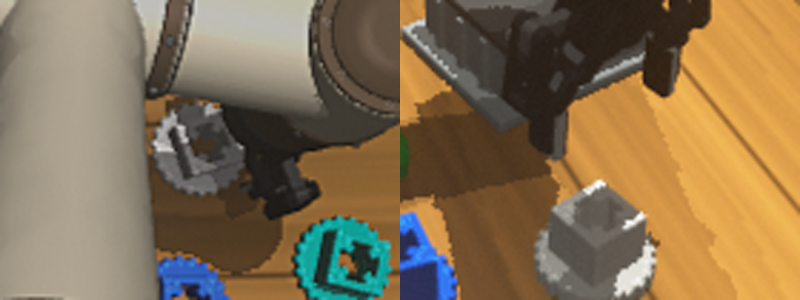

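The top view shows one finger near (425,238) and the gear at (392,224). In the side view the fingers straddle the hub. I'll compare these with projections.

```bash
python3 -c "
from h import *
s=arm.read_state();R=Ro.from_quat(s['ee_rot']).as_matrix()
for d in(-50,0,50):
  X=s['position']+R[:,1]*d; print(d,X.round(),proj('top',X),proj('side',X))
print(proj('top',[513.5,-271.9,48]))"
```

```text
-50 [ 562. -253.  112.] [[393.72535329 196.60563096]] [[330.63826053 265.38567034]]
0 [ 514. -268.  112.] [[401.76580296 217.58583184]] [[310.71973824 277.02192272]]
50 [ 467. -283.  112.] [[409.93697116 238.89842106]] [[289.5453183  289.40034082]]
[[396.57434166 221.74287923]]
```

Request:
{"op": "servo_tool", "data": {"rows": [[[85,3,2,25,0,0,0.003],[85,3,2,50,0,0,0.003],[85,3,2,62,0,0,0.003],[85,3,2,70,0,0,0.003],[85,3,2,70,0,0,0.003],[85,3,2,70,0,0,0.003]]]}}

```text
clock: 3.45
position: [514.1, -272.7, 42.1]
ee_rot: [0.805, -0.593, 0.001, -0.0]
contact_force: [1.0, 0.5, 0.0]
gripper_width: 85.1
grasp_force: 0.0
```

```bash
python3 -c "
from h import *
go(513.5,-271.9,18,-72.7)"
```

```text
3.45 [ 514.1 -272.7   42.1] yawx -72.73 j6 0.51 F [1.  0.5 0. ] M [-0.06  0.   -0.02] w 85.10589957097916
shift [-1.01  0.37 24.14] turn [-0.0013 -0.001  -0.0006]
```

Request:
{"op": "servo_tool", "data": {"rows": [[[85,-0.5,0,12,0,0,0],[85,-0.5,0,22,0,0,0],[85,-0.5,0,24,0,0,0],[70,-0.5,0,24,0,0,0],[55,-0.5,0,24,0,0,0],[46,-0.5,0,24,0,0,0],[35,-0.5,0,24,0,0,0],[35,-0.5,0,24,0,0,0],[35,-0.5,0,24,0,0,0],[35,-0.5,0,24,0,0,0]]]}}

```text
clock: 4.7
position: [513.9, -272.2, 17.9]
ee_rot: [0.805, -0.593, 0.001, -0.0]
contact_force: [-0.8, 2.3, 5.1]
gripper_width: 43.4
grasp_force: 62.5
```

```bash
python3 -c "
from h import *
go(513.5,-271.9,18,-72.7);print(arm.read_state()['grasp_force'])"
```

```text
4.7 [ 513.9 -272.2   17.9] yawx -72.74 j6 0.51 F [-0.8  2.3  5.1] M [ 0.38 -0.08 -0.04] w 43.35460211025994
shift [-0.43  0.3  -0.09] turn [-0.0011 -0.0007 -0.0007]
62.537137269973755
```

Request:
{"op": "servo_tool", "data": {"rows": [[[35,0,0,-10,0,0,0],[35,0,0,-35,0,0,0],[35,0,0,-70,0,0,0],[35,0,0,-110,0,0,0],[35,0,0,-150,0,0,0],[35,0,0,-180,0,0,0],[35,0,0,-190,0,0,0],[35,0,0,-190,0,0,0],[35,0,0,-190,0,0,0]]]}}

```text
clock: 5.82
position: [512.2, -271.7, 205.1]
ee_rot: [0.805, -0.593, -0.002, 0.001]
contact_force: [-0.8, 0.3, -3.4]
gripper_width: 43.1
grasp_force: 61.7
```

```bash
python3 -c "
from h import *
go(573,-45.7,208,-70.6);print(arm.read_state()['grasp_force'])"
```

```text
5.825 [ 512.2 -271.7  205.1] yawx -72.78 j6 0.51 F [-0.8  0.3 -3.4] M [-0.06 -0.05 -0.03] w 43.053524339072425
shift [-197.89 -124.99   -2.75] turn [ 0.0033  0.0028 -0.038 ]
61.73170566558838
```

Request:
{"op": "servo_tool", "data": {"rows": [[[35,-15,-9,-1,0,0,-0.01],[35,-45,-28,-2,0,0,-0.02],[35,-80,-50,-3,0,0,-0.03],[35,-115,-73,-3,0,0,-0.038],[35,-150,-95,-3,0,0,-0.038],[35,-178,-112,-3,0,0,-0.038],[35,-193,-122,-3,0,0,-0.038],[35,-198,-125,-3,0,0,-0.038],[35,-198,-125,-3,0,0,-0.038],[35,-198,-125,-3,0,0,-0.038]]]}}

```text
clock: 7.08
position: [573.7, -46.9, 210.3]
ee_rot: [0.816, -0.578, -0.0, 0.0]
contact_force: [-0.2, -0.1, -3.4]
gripper_width: 43.2
grasp_force: 61.7
```

```bash
python3 -c "
from h import *
t=arm.get_image('top');s=arm.get_image('side')
go(573,-45.7,170,-70.6)
cv2.imwrite('pics/s1.png',s[:,:,::-1])
f=lambda i,x,y:cv2.resize(i[y:y+90,x:x+60],(400,600),interpolation=cv2.INTER_CUBIC)
cv2.imwrite('pics/over.png',np.hstack([f(t,270,150),f(s,260,140)])[:,:,::-1])"
```

```text
7.175 [573.8 -46.9 210.4] yawx -70.65 j6 0.14 F [ 1.6  0.6 -3.5] M [-0.04 -0.04  0.03] w 43.25600508556367
shift [-1.41  0.38 40.36] turn [ 0.0001 -0.0001 -0.0009]
```

View pics/over.png

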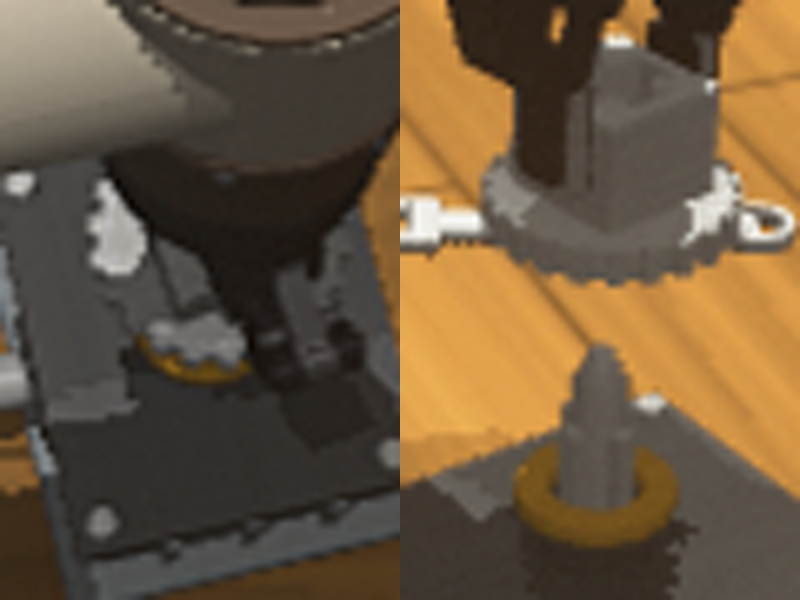

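```bash
python3 -c "
from h import *
a=np.linspace(0,6.283,200)
def rng(x,y,r,zs):
  q=np.vstack([proj('side',np.c_[x+r*np.cos(a),y+r*np.sin(a),0*a+z]) for z in zs]);return q.min(0),q.max(0)
print('pred',rng(573.8,-46.9,39,[192.4,204.4]),rng(573,-45.7,27,[94]),proj('side',[573,-45.7,144]),proj('side',[573,-45.7,118]),proj('side',[577,-45.7,118]))
S=lambda x,y:(260+x/6.667-.43,140+y/6.667-.43)
print('obs',S(82,200),S(342,280),'collar',S(113,443),S(280,530),'tip',S(201,345))"
```

```text
pred (array([272.52128087, 158.58575471]), array([310.8712247 , 182.64317175])) (array([276.86728709, 205.23382237]), array([301.81300734, 219.34057134])) [[290.12277133 192.58155574]] [[289.70908077 202.88172811]] [[291.41522366 202.51025679]]
obs (271.86938503074845, 169.56850007499625) (310.8674351282436, 181.56790010499475) collar (276.51915254237286, 206.0166776661167) (301.56790010499475, 219.06602519874008) tip (289.7184925753712, 191.31741262936853)
```

The side view shows the gear centred over the shaft. Disc span is x 271.9–310.9 against 272.5–310.9 predicted, and the shaft matches with the same small bias. I'll apply the small correction and descend onto the nose.

Request:
{"op": "servo_tool", "data": {"rows": [[[35,-1.4,0.4,8,0,0,0],[35,-1.4,0.4,22,0,0,0],[35,-1.4,0.4,36,0,0,0],[35,-1.4,0.4,44,0,0,0],[35,-1.4,0.4,49,0,0,0],[35,-1.4,0.4,54,0,0,0],[35,-1.4,0.4,58,0,0,0],[35,-1.4,0.4,58,0,0,0]]]}}

```text
clock: 8.18
position: [573.1, -44.9, 152.1]
ee_rot: [0.816, -0.578, -0.0, 0.0]
contact_force: [-0.2, 0.6, -3.9]
gripper_width: 43.1
grasp_force: 61.7
```

```bash
python3 -c "
from h import *
go(573,-45.7,136,-70.6)"
```

```text
8.175 [573.1 -44.9 152.1] yawx -70.58 j6 0.14 F [-0.2  0.6 -3.9] M [0.01 0.02 0.06] w 43.14784950694845
shift [ 0.77  0.34 16.12] turn [0.0004 0.0001 0.0004]
```

Request:
{"op": "servo_tool", "data": {"rows": [[[35,0.5,0.2,3,0,0,0],[35,0.5,0.2,6,0,0,0],[35,0.5,0.2,9,0,0,0],[35,0.5,0.2,12,0,0,0],[35,0.5,0.2,14,0,0,0],[35,0.5,0.2,14,0,0,0]]]}}

```text
clock: 8.93
position: [573.1, -45.4, 138.1]
ee_rot: [0.816, -0.578, -0.0, 0.0]
contact_force: [-1.2, 1.1, -3.8]
gripper_width: 43.2
grasp_force: 61.7
```

```bash
python3 -c "
from h import *
go(573,-45.7,136,-70.6)"
```

```text
8.925 [573.1 -45.4 138.1] yawx -70.58 j6 0.14 F [-1.2  1.1 -3.8] M [ 0.   -0.04  0.03] w 43.24603923690028
shift [0.27 0.16 2.09] turn [0.0005 0.0001 0.0004]
```

Bottom is about 2 mm above the spline tops and there is no side load. Next, slowly through the mesh.

Request:
{"op": "servo_tool", "data": {"rows": [[[35,0.2,0.1,1.5,0,0,0],[35,0.2,0.1,3,0,0,0],[35,0.2,0.1,4.5,0,0,0],[35,0.2,0.1,6,0,0,0],[35,0.2,0.1,6,0,0,0]]]}}

```text
clock: 9.55
position: [573.1, -45.6, 132.1]
ee_rot: [0.816, -0.578, -0.0, 0.0]
contact_force: [-0.4, -0.4, -4.0]
gripper_width: 42.9
grasp_force: 61.7
```

```bash
python3 -c "
from h import *
go(573,-45.7,104,-70.6)"
```

```text
9.55 [573.1 -45.6 132.1] yawx -70.58 j6 0.14 F [-0.4 -0.4 -4. ] M [-0.03 -0.01  0.03] w 42.90880606093399
shift [ 0.08  0.08 28.14] turn [0.0003 0.0001 0.0004]
```

Meshed: it is 4 mm below the spline tops with no resistance. Down to the collar.

Request:
{"op": "servo_tool", "data": {"rows": [[[35,0,0,3,0,0,0],[35,0,0,6,0,0,0],[35,0,0,9,0,0,0],[35,0,0,12,0,0,0],[35,0,0,15,0,0,0],[35,0,0,18,0,0,0],[35,0,0,20,0,0,0],[35,0,0,22,0,0,0],[35,0,0,23,0,0,0],[35,0,0,23,0,0,0]]]}}

```text
clock: 10.8
position: [573.1, -45.6, 110.1]
ee_rot: [0.816, -0.578, 0.0, -0.0]
contact_force: [-4.6, 0.3, 4.4]
gripper_width: 42.9
grasp_force: 62.4
```

```bash
python3 -c "
from h import *
go(573,-45.7,104,-70.6)"
```

```text
10.8 [573.1 -45.6 110.1] yawx -70.56 j6 0.14 F [-4.6  0.3  4.4] M [0.2  0.93 0.02] w 42.86194929844736
shift [0.02 0.17 6.06] turn [-0.0003 -0.0003  0.0006]
```

The spring is engaged; the +4.4 N matches about 2 mm of compression. Pressing home in steps.

Request:
{"op": "servo_tool", "data": {"rows": [[[35,0,0,2,0,0,0],[35,0,0,4,0,0,0],[35,0,0,5.5,0,0,0],[35,0,0,6,0,0,0],[35,0,0,6,0,0,0]]]}}

```text
clock: 11.42
position: [573.2, -45.6, 104.8]
ee_rot: [0.816, -0.577, 0.0, 0.0]
contact_force: [-5.5, 1.4, 9.7]
gripper_width: 43.1
grasp_force: 63.2
```

```bash
python3 -c "
from h import *
go(573,-45.7,103,-70.6)"
```

```text
11.425 [573.2 -45.6 104.8] yawx -70.54 j6 0.14 F [-5.5  1.4  9.7] M [ 0.43  1.74 -0.06] w 43.14949213156942
shift [0.01 0.18 1.83] turn [-0.0003 -0.0005  0.001 ]
```

Request:
{"op": "servo_tool", "data": {"rows": [[[35,0.1,0.5,0.5,0,0,0],[35,0.1,0.5,1,0,0,0],[35,0.1,0.5,1.5,0,0,0],[35,0.1,0.5,1.5,0,0,0]]]}}

```text
clock: 11.92
position: [573.2, -45.7, 103.9]
ee_rot: [0.816, -0.577, 0.001, -0.0]
contact_force: [-6.1, 2.3, 11.8]
gripper_width: 43.2
grasp_force: 63.5
```

```bash
python3 -c "
from h import *
go(573,-45.7,103,-70.6)"
```

```text
11.925 [573.2 -45.7 103.9] yawx -70.53 j6 0.14 F [-6.1  2.3 11.8] M [ 0.72  1.8  -0.04] w 43.23516431133074
shift [-0.06  0.17  0.89] turn [-0.0015 -0.0007  0.0012]
```

Request:
{"op": "servo_tool", "data": {"rows": [[[35,0,0,0.5,0,0,0],[35,0,0,1,0,0,0],[35,0,0,1.5,0,0,0],[35,0,0,1.5,0,0,0]]]}}

```text
clock: 12.42
position: [573.2, -45.7, 103.8]
ee_rot: [0.817, -0.577, 0.001, -0.0]
contact_force: [-8.1, 2.7, 18.5]
gripper_width: 42.9
grasp_force: 64.4
```

```bash
python3 -c "
from h import *
go(573,-45.7,102,-70.6)"
```

```text
12.425 [573.2 -45.7 103.8] yawx -70.51 j6 0.14 F [-8.1  2.7 18.5] M [ 0.9   2.57 -0.05] w 42.93706539431543
shift [-0.08  0.19  1.81] turn [-0.0018 -0.0012  0.0016]
```

Hard stop reached: +6.7 N with only 0.1 mm of motion. I'll add a little more push for margin, then look.

Request:
{"op": "servo_tool", "data": {"rows": [[[35,0,0,0.5,0,0,0],[35,0,0,1,0,0,0],[35,0,0,1,0,0,0],[35,0,0,1,0,0,0]]]}}

```text
clock: 12.92
position: [573.2, -45.7, 103.8]
ee_rot: [0.817, -0.577, 0.001, -0.0]
contact_force: [-10.4, 4.2, 23.6]
gripper_width: 42.6
grasp_force: 65.0
```

```bash
python3 -c "
from h import *
s=arm.get_image('side')
go(573,-45.7,103.8,-70.6)
a=np.linspace(0,6.283,200)
q=lambda z,r:proj('side',np.c_[573+r*np.cos(a),-45.7+r*np.sin(a),0*a+z]).max(0)
print('disc bottom home/collar-up',q(86,39),q(94,39),'tip',proj('side',[573,-45.7,144]))
cv2.imwrite('pics/end.png',cv2.resize(s[160:250,230:350],(800,600),interpolation=cv2.INTER_CUBIC)[:,:,::-1])"
```

```text
12.975 [573.2 -45.7 103.8] yawx -70.48 j6 0.14 F [-9.6  3.3 23.8] M [ 1.05  3.13 -0.06] w 43.1301768408648
shift [-0.1   0.22  0.  ] turn [-0.0021 -0.0016  0.002 ]
disc bottom home/collar-up [307.16699526 225.72188012] [307.36356912 222.63798878] tip [[290.12277133 192.58155574]]
```

View pics/end.png

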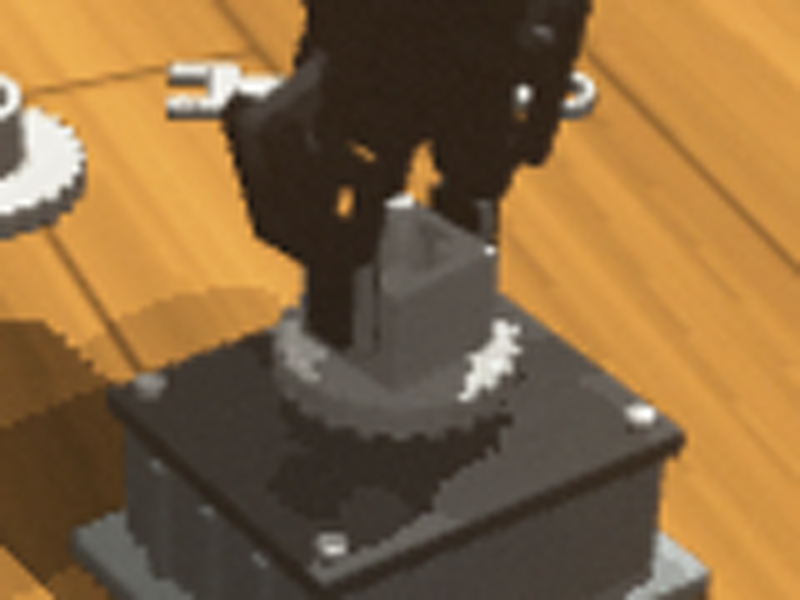

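The view shows the gear down on the gearbox. Disc bottom is at about row 225, where the home position predicts 225.7 and the collar-up position 222.6. The fingers still hold the hub. Handing in.

```bash
python3 -c "
from bench import arm
print(arm.job_done())"
```

```text
the job is handed in; nothing more can be done
None
```

The square-hub gear is meshed on the shaft and pressed home, with the collar down to its hard stop (about 24 N push) and the gripper still holding it; I handed the job in at about 13 s, and the result of the judging was not shown.

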